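# Hang the lift-off door back on the dye locker

## Task

Lift the little wooden door out of its rack by the tab on top and, holding it standing open about square to the front of the green dye locker, lower it so that both its knuckles drop over the two hinge pins together and it sits right down on the hinge. Then swing it fully shut against its stop and let go. Be gentle: feel for the pins rather than forcing the door down on them, and do not disturb the bottles in the locker.

Things in the scene. Friction and masses are not known exactly. Their poses are not given: they have to be found in the camera images.
- locker: Green fixed open-fronted locker, 205 wide, 123 deep, 140 high. Origin at table level in the plane of its front face; x points into it (the front faces -x), y to its left side seen from the front, z up; spans y -90 to +115. At the left front a steel hinge plate with two upright pins; at the right front (y -51 to -61) a rubber strip 8 thick stops the shut door.
- hinge_line (a point): Mid-setting of the pin line, 17 mm in front of the locker's face, at the height of the lower bracket's top (45 mm); axes as the locker's. The hinge plate is clamped in slots: the true pins stand up to 8 mm from here to either side along y (different each time, x exact) and do not yield. Pins 8 dia, 16 long, flat tips at heights 61 and 131, on brackets (6 thick) at 45 and 115.
- door: Loose wooden door, about 280 to 440 g, upright in a rack. Origin on its knuckles' axis, level with the panel's lower edge; z up. Panel 140 wide, 118 high, 14 thick, from y -14 to -154, x centred. Two steel knuckles on the z axis, bore 10.6, outside 21, 20 long, lower ends at z 23 and 93. Origin height 22 when seated, 38 on the pin tips; bring it in from in front at height 40 to 62, so that each knuckle passes just above its own pin.
- tab (a point): Grip point on the door's tab (14 thick, 60 wide, rising to 190 above the door's lower edge): x 0, y -55, z 165 in the door's frame, axes as the door's. Grip from above, fingers closing along x. Shut, the door's axes are parallel to the locker's; open square, door yaw = locker yaw - 90 degrees, the panel sticking out towards the robot.
- door_free_edge (a point): Middle of the door's free edge: x 0, y -154, z 60 in the door's frame. Shut against the stop it lies about 12 to 18 mm in front of the locker's face (x -12 to -18 mm in the locker's frame).
- rack: Fixed wooden rack, 100 x 75 x 35, origin under its middle. Its slot runs along x, 18 wide, floor 8 above the table. The door stands in it on its lower edge, knuckles to the rack's +x; lift it straight up by 30 mm or more to clear the rails.
- blue_bottle: Dye bottle with blue cap, 41 mm wide, 93 mm high, loose inside the locker; origin under its base, z up.
- yellow_bottle: Dye bottle with yellow cap, 41 mm wide, 93 mm high, loose inside the locker; origin under its base, z up.
There are look-alikes about, which are no part of the job. Several things have the shape of the door; the one meant has the colours described above.

How it is judged (in metres and radians):
On the way, in this order (a step that is already met when the one before it is completed fails the run):
1. the door is lifted clear of its rack (height (world z) of door above 0.05 m), for 0.1 s.
2. the door is seated on both pins (origin under 26 mm height, on the hinge line within the plate's range) while it stands open 40 to 140 degrees (height (world z) of door between 0.018 and 0.026 m and x of door in the frame of hinge_line between -0.007 and 0.007 m and y of door in the frame of hinge_line between -0.014 and 0.014 m and angle between door's own z axis and vertical below 0.09 rad and x of door_free_edge in the frame of locker below -0.114 m), for 0.2 s.
At the end, for the whole second after the job is handed in: The door hangs upright, fully seated on both pins (origin 18 to 26 mm above the table, within 7 mm of the hinge line fore and aft, 14 mm sideways), shut (free edge less than 24 mm in front of the locker's face, within about 8 mm of its stop), at rest and released; both bottles stand (height (world z) of door between 0.018 and 0.026 m and x of door in the frame of hinge_line between -0.007 and 0.007 m and y of door in the frame of hinge_line between -0.014 and 0.014 m and angle between door's own z axis and vertical below 0.09 rad and x of door_free_edge in the frame of locker above -0.024 m and y of door_free_edge in the frame of locker below 0 m and linear speed of door below 0.02 m/s and angle between each of blue_bottle, yellow_bottle's own z axis and vertical below 0.1 rad); the robot touches nothing.
It fails at once if the door is forced against the locker or its hinge (over 60 N) (contact force between door and locker above 60 N).
It fails at once if a bottle in the locker is moved more than 15 mm (distance of any of blue_bottle, yellow_bottle from where it was at the start of the episode above 0.015 m).
It also fails if it takes over 64 s, if anything falls off the work surface, if the arm or the gripper's body presses on something with over 40 N, if the wrist force passes 120 N, or if a joint passes its speed limit or range.

## Robot

A 7-joint arm with a two-finger parallel gripper is mounted at the origin on a cart in front of the work surface, level with it; the furniture and walls round the work are solid. World frame = base frame: x ahead of the robot, y to its left, z up, the work surface at z = 0. Lengths are in m, angles in degrees, forces in N, time in s.
With the tool pointing down it reaches from about 0.4 to 0.75 m from the base axis. Payload 19.5 kg.
Tool frame: the origin (TCP) lies between the finger pads; the fingertips stand 25 mm ahead of it and the grasp point (between the pads) lies 6 mm ahead of it; z points along the fingers, y is the line along which they close (so a half turn about z gives the same grasp; the last joint's range is limited). The gripper opens to 85 mm and grips with 20 to 120 N. Pads are 22 mm wide; open, the fingers measure 114 mm over their backs; the gripper's body (76 mm by 85 mm) begins 54 mm behind the grasp point. The pads swing forward as they close: fully open they stand 13 mm farther back than shut.
Start: joints at [62.756, 40.479, -1.581, 85.061, 1.261, 54.483, -4.326], TCP at [0.242, -0.522, 0.256] pointing down, gripper open.
Joint ranges: [-155.06, 155.06], [-18.47, 123.98], [-90, 86.84], [0, 140.48], [-83.41, 263.41], [0, 116], [-161.91, 161.91]. Speed limits (degrees/s): [108.29, 108.29, 147.25, 147.25, 172.46, 172.46, 172.46].

## Interface

Orientations are given as a 3x3 rotation matrix whose columns are the frame's x, y, z axes.
In Python, from rig import ctrl, viewer, nets gives the robot as it stands.
- The arm moves only by the shell command python3 -m pendant 'ROWS'. ROWS is JSON, a list that holds one entry, the list of rows, each a list of 5 numbers: the shift along the tool's x, y, z in mm, then the turn about the tool's z in degrees, then the closure, from -1 (fully open) to 1 (shut). A call has 1 to 8 rows; each row is the pose to reach, as a shift and turn from the pose commanded when the call began, along the tool's axes at that moment; what a row does not reach only later rows make up. A row lasts 1/12 s, in which the tool goes at most 41.7 mm and 7.16 degrees, less where a joint would pass 70% of its speed; a pose out of reach is approached as far as the arm can. A call with a gripper value outside its range is refused whole. The fingers move at their own pace and stop on an object; the grip force is fixed at half the most. Time passes only in rows, so rows that repeat a pose let the fingers close. It gives the time, the measured TCP pose, the force, the opening and the grip force at its end, in the units of the state.
- ctrl.state(): the state, without advancing time (a new reading comes with each control period).
- viewer.camera(name): name is "scene" or "top" or "wrist"; returns the picture (384x512x3 uint8, red, green, blue); there is no depth.
- viewer.get_calibration(name): a dict with "vfov" (degrees; the focal length in pixels is half the picture's height over the tangent of half this angle, whatever the lens; pixels are square), "cx", "cy" (the principal point, pixels), "distortion" ([k1, k2, p1, p2, k3] as OpenCV has them; the pictures are not rectified), "R" (3x3) and "t" (3): a world point X has camera coordinates R X + t; the wrist camera has in their place "tool_from_camera" (4x4, takes a point from camera to tool coordinates, whose origin is the TCP and whose axes are the flange's). Camera axes: x right, y down, z forward; pixel columns grow to the right and rows downward; lengths in m; the calibration is good to about 2 mm. A picture is of the moment at which its call begins: read the wrist's pose just before it. get_calibration takes no time and is no camera call.
- ctrl.hand_in(): hands the job in; it is judged then, once.
Trained networks look in the newest picture that a camera, given by its name, has taken for a name from the list of things; names that differ only in an ending like _2 or _b are one class to them, and where a whole thing is asked for, a point or a joint stands for the part that bears it (a point fixed in the world has none). Each returns a list of dicts, best first, with "score" (0 to 1); they miss things now and then, are a little off and sometimes report something else, mostly with a low value. They report only what shows in the picture. A call takes as long as a camera call. They do not tell look-alikes from the thing itself.
- nets.look_for(camera, label): "location" ([x, y, z] in m, in world coordinates, good to about 4 mm: the middle of the surface that is visible of it).
- nets.masks_of(camera, label): "pixels" (384x512 bool, what is visible of it).
The state is a dict: "time": time; "joints": joint angles; "qd": joint speeds; "joint_torque": joint torques, N m; "tcp_pos": TCP position; "tcp_rot": TCP orientation; "contact_force": force on the tool from outside, world axes, zero at the start; "ft_torque": the same for the moment, N m; "opening": finger opening in m; "grasp_force": force on a finger pad.
Only numpy, scipy, OpenCV 4.12 (cv2) and the standard library are available. Lean on these libraries where they do the work, as an engineer would, in place of code of your own. Each camera call takes 0.05 s, during which the arm holds its last target. There are 200 camera calls.

## Working session

There is one attempt and no reset: what is moved stays moved. The work goes in short steps, Python scripts to look and compute and a shell command to move; the robot and the scene stay as the last step left them, time stands still between calls to the robot, and variables do not carry over. Pictures are saved under pics/ and viewed, at most 13 in all, crops included, and the job is handed in when it is done.

```bash
ls; mkdir -p pics; cat > h.py <<'E'
import numpy as np, cv2
from rig import ctrl, viewer, nets
def K(c):
    f=192/np.tan(np.radians(c['vfov']/2)); return np.array([[f,0,c['cx']],[0,f,c['cy']],[0,0,1]])
def cam(name):
    c=viewer.get_calibration(name)
    if 'R' in c: return K(c),np.array(c['distortion']),np.array(c['R']),np.array(c['t'])
    s=ctrl.state(); T=np.array(c['tool_from_camera']); W=np.eye(4); W[:3,:3]=s['tcp_rot']; W[:3,3]=s['tcp_pos']
    M=np.linalg.inv(W@T); return K(c),np.array(c['distortion']),M[:3,:3],M[:3,3]
def ray(px,C):
    k,d,R,t=C; p=cv2.undistortPoints(np.array(px,float).reshape(-1,1,2),k,d).reshape(-1,2)
    return -R.T@t, np.c_[p,np.ones(len(p))]@R
def onz(px,C,z):
    o,v=ray(px,C); return o+v*((z-o[2])/v[:,2])[:,None]
def proj(X,C):
    k,d,R,t=C; return cv2.projectPoints(np.array(X,float).reshape(-1,1,3),cv2.Rodrigues(R)[0],t,k,d)[0].reshape(-1,2)
def snap(name,fn=None):
    C=cam(name); im=viewer.camera(name)
    if fn: cv2.imwrite('pics/'+fn,cv2.cvtColor(im,cv2.COLOR_RGB2BGR))
    return im,C
E
python3 - <<'E'
from h import *
np.set_printoptions(precision=4,suppress=True)
s=ctrl.state(); print(s['time'],s['tcp_pos'],s['tcp_rot'],s['opening'])
for n in('scene','top'):
    im,C=snap(n,n+'1.png'); print(n,-C[2].T@C[3],C[2])
    for l in('door','tab','locker','rack','hinge_line','blue_bottle','yellow_bottle','door_free_edge'):
        try: print(l,[(np.round(d['location'],3).tolist(),round(d['score'],2)) for d in nets.look_for(n,l)])
        except Exception as e: print(l,e)
a=cv2.imread('pics/scene1.png');b=cv2.imread('pics/top1.png')
E
```

```text
pics
0.0 [ 0.2416 -0.5215  0.2558] [[ 0.9074  0.4203 -0.0005]
 [ 0.4203 -0.9074  0.001 ]
 [-0.     -0.0011 -1.    ]] 0.08488939499652856
scene [0.6753 0.8997 1.5795] [[-0.9944  0.1038  0.0181]
 [ 0.0714  0.7902 -0.6086]
 [-0.0775 -0.6039 -0.7933]]
door [([0.449, -0.632, 0.083], 0.64), ([0.512, -0.207, 0.103], 0.59)]
tab [([0.446, -0.63, 0.087], 0.86), ([0.512, -0.209, 0.102], 0.59)]
locker [([0.643, 0.179, 0.139], 0.59)]
rack [([0.496, -0.198, 0.014], 0.81)]
hinge_line [([0.65, 0.176, 0.144], 0.67)]
blue_bottle []
yellow_bottle []
door_free_edge [([0.514, -0.205, 0.104], 0.77)]
top [-0.4987 -0.15    1.4475] [[-0.0212 -0.9998  0.0048]
 [-0.7856  0.0137 -0.6185]
 [ 0.6183 -0.0169 -0.7857]]
door [([0.374, -0.655, 0.06], 0.66), ([0.542, -0.207, 0.185], 0.49)]
tab [([0.371, -0.658, 0.05], 0.58), ([0.539, -0.207, 0.184], 0.49)]
locker [([0.618, 0.133, 0.136], 0.68)]
rack [([0.538, -0.207, 0.186], 0.41)]
hinge_line [([0.622, 0.132, 0.14], 0.66)]
blue_bottle [([0.624, 0.146, 0.048], 0.44)]
yellow_bottle []
door_free_edge [([0.374, -0.659, 0.053], 0.59), ([0.538, -0.205, 0.187], 0.46)]
```

```bash
python3 - <<'E'
import cv2
for n in('scene','top'):
    a=cv2.imread(f'pics/{n}1.png'); cv2.imwrite(f'pics/{n}1b.png',cv2.resize(a,(800,600),interpolation=cv2.INTER_CUBIC))
E
```

```text
(no output)
```

View pics/scene1.png

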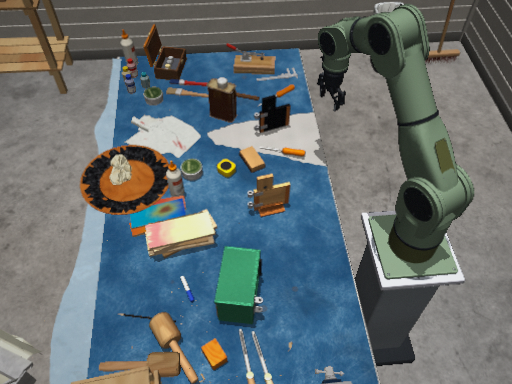

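View pics/top1b.png

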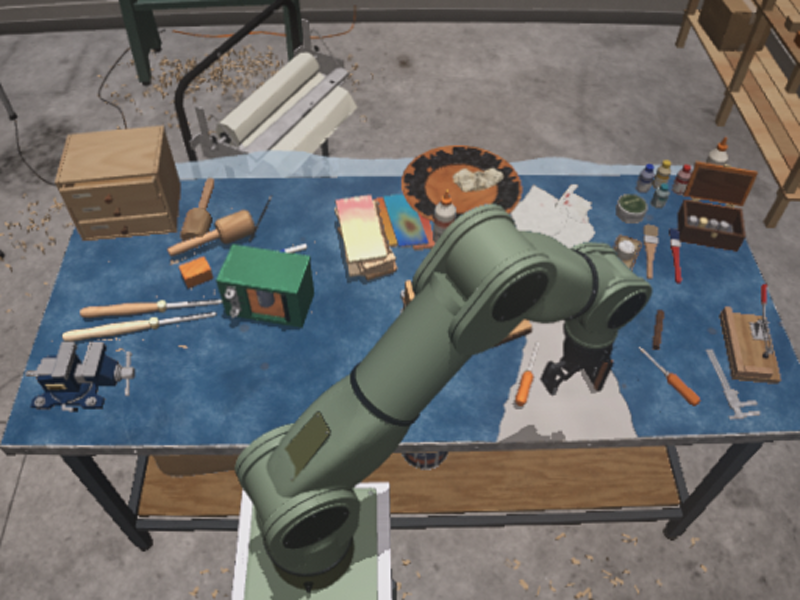

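The scene picture shows the wooden door in its orange rack at about (268,195), with a dark look-alike at (272,118). The locker is at (239,285), its hinge plate near (258,301), and in the top view the arm hides the door. I'll move towards the door for a close look.

```bash
python3 -m pendant '[[[0,0,-100,0,-1],[40,-20,-130,0,-1],[80,-40,-160,0,-1],[120,-60,-170,0,-1],[155,-80,-170,0,-1],[190,-100,-170,0,-1],[225,-120,-170,0,-1],[225,-120,-170,0,-1]]]'
python3 - <<'E'
from h import *
np.set_printoptions(precision=4,suppress=True)
c=viewer.get_calibration('wrist'); print(c)
im,C=snap('wrist','w1.png'); snap('scene','s2.png'); snap('top','t2.png')
s=cv2.imread('pics/s2.png'); t=cv2.imread('pics/t2.png')
a=cv2.resize(s[165:325,200:300],None,fx=3.75,fy=3.75,interpolation=cv2.INTER_CUBIC)
b=cv2.resize(t[150:220,130:340],(400,133)); w=cv2.imread('pics/w1.png'); w=cv2.resize(w,(424,318))
o=np.zeros((600,800,3),np.uint8); o[:,:375]=a; o[:318,376:]=w; o[330:463,376:776]=b
cv2.imwrite('pics/c2.png',o)
E
```

```text
time: 1.57
tcp_pos: [0.389, -0.3264, 0.4254]
tcp_rot: [[0.907, 0.42, 0.001], [0.42, -0.907, -0.0], [0.0, 0.001, -1.0]]
contact_force: [1.1, -0.6, 0.5]
opening: 0.0855
grasp_force: 0.0
{'vfov': 68.71424972257904, 'cx': 258.3492119916381, 'cy': 193.58405379989688, 'distortion': array([0.0077, 0.    , 0.    , 0.    , 0.    ]), 'tool_from_camera': array([[-0.001 , -0.9521, -0.3059,  0.079 ],
       [ 1.    , -0.001 , -0.0003,  0.001 ],
       [ 0.    , -0.3059,  0.9521, -0.1187],
       [ 0.    ,  0.    ,  0.    ,  1.    ]])}
```

View pics/c2.png

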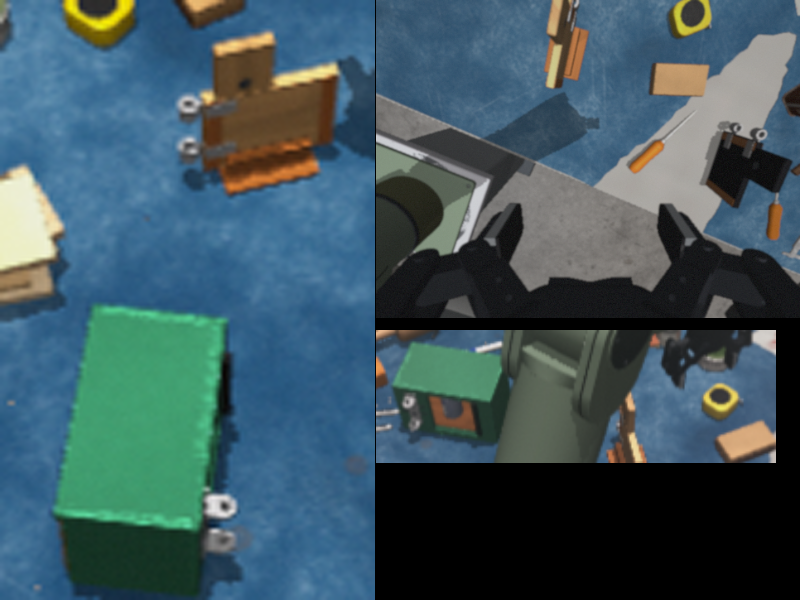

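The composite shows the door's knuckles pointing away from the robot, so it already stands roughly open-square. The locker has its pins at its left front. Next I'll go above the tab for a close wrist view.

```bash
python3 -m pendant '[[[35,-13,10,6,-1],[70,-26,20,12,-1],[105,-40,30,18,-1],[135,-55,40,24,-1],[163,-63,45,25,-1],[163,-63,45,25,-1],[163,-63,45,25,-1]]]'
python3 - <<'E'
from h import *
np.set_printoptions(precision=4,suppress=True)
im,C=snap('wrist','w3.png')
print([(np.round(d['location'],3).tolist(),round(d['score'],2)) for d in nets.look_for('wrist','door')])
m=nets.masks_of('wrist','door')
snap('scene','s3.png');snap('top','t3.png')
w=cv2.imread('pics/w3.png')
cv2.imwrite('pics/w3b.png',cv2.resize(w,(800,600),interpolation=cv2.INTER_CUBIC))
E
```

```text
time: 2.3
tcp_pos: [0.51, -0.2022, 0.379]
tcp_rot: [[1.0, -0.001, -0.001], [-0.001, -1.0, 0.0], [-0.001, -0.0, -1.0]]
contact_force: [-0.5, -0.3, 0.3]
opening: 0.0856
grasp_force: 0.0
[([0.534, -0.219, 0.177], 0.94), ([0.448, -0.633, 0.026], 0.87)]
```

View pics/w3b.png

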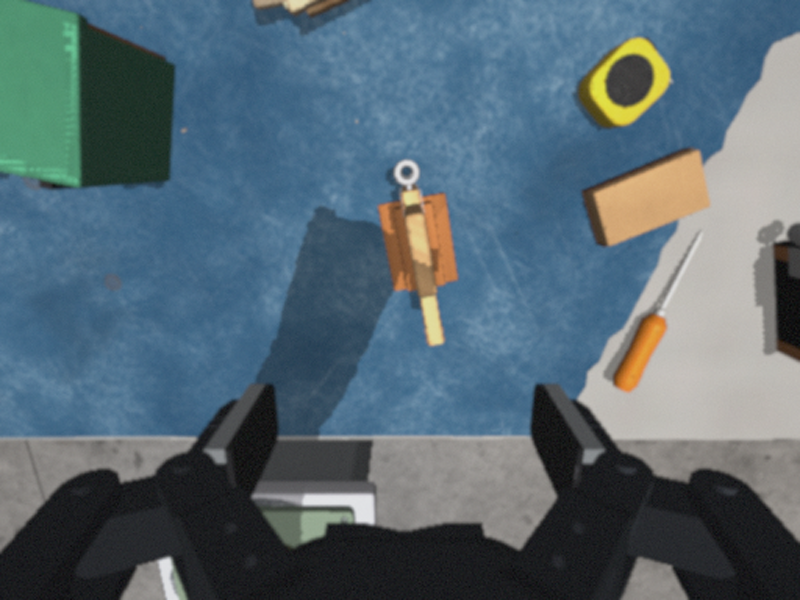

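Close view: upper knuckle ring at display (406,172), free end of the panel's top edge at (433,345), and the tab between them.

```bash
cat >> h.py <<'E'
def dpts(x,y,yaw,z0,P):
    c,s=np.cos(yaw),np.sin(yaw); P=np.array(P,float); return np.c_[x+c*P[:,0]-s*P[:,1],y+s*P[:,0]+c*P[:,1],z0+P[:,2]]
def box(x0,x1,y0,y1,z0,z1): return [(x,y,z) for x in(x0,x1) for y in(y0,y1) for z in(z0,z1)]
BE=[(0,1),(2,3),(4,5),(6,7),(0,2),(1,3),(4,6),(5,7),(0,4),(1,5),(2,6),(3,7)]
def drawbox(im,C,x,y,yaw,z0,b,S,off,col):
    p=(proj(dpts(x,y,yaw,z0,box(*b)),C)-off)*S
    for i,j in BE: cv2.line(im,tuple(np.int32(p[i]*8)),tuple(np.int32(p[j]*8)),col,1,cv2.LINE_AA,3)
def circ(im,C,x,y,z,r,S,off,col):
    a=np.linspace(0,2*np.pi,40); p=(proj(np.c_[x+r*np.cos(a),y+r*np.sin(a),z+0*a],C)-off)*S
    cv2.polylines(im,[np.int32(p*8)],True,col,1,cv2.LINE_AA,3)
E
python3 - <<'E'
from h import *
np.set_printoptions(precision=4,suppress=True)
C=cam('wrist'); s=1/1.5625
k=onz([[406*s,172*s]],C,.121)[0]; e=onz([[433.5*s,345*s]],C,.126)[0]
print(k,e,np.linalg.norm((k-e)[:2])); u=(k-e)[:2]; yaw=np.arctan2(u[1],u[0])-np.pi/2; print(np.degrees(yaw))
x,y=k[:2]
print('tab',dpts(x,y,yaw,.008,[(0,-55,165)]and[(0,-.055,.165)]))
w=cv2.imread('pics/w3.png'); off=np.array([220,90]);S=5
im=cv2.resize(w[90:230,220:320],None,fx=S*.8,fy=S*.8,interpolation=cv2.INTER_CUBIC); im2=im.copy();S*=.8
off=off-0.0
drawbox(im,C,x,y,yaw,.008,(-.007,.007,-.154,-.014,0,.118),S,off,(255,0,255))
drawbox(im,C,x,y,yaw,.008,(-.007,.007,-.085,-.025,.118,.19),S,off,(0,255,0))
circ(im,C,x,y,.121,.0105,S,off,(0,0,255)); circ(im,C,x,y,.121,.0053,S,off,(0,0,255))
cv2.imwrite('pics/w3c.png',np.hstack([im2,im]))
# scene overlay
C=cam('scene'); w=cv2.imread('pics/s3.png')
print(np.hstack([im2,im]).shape)
E
```

```text
[ 0.5801 -0.2065  0.121 ] [ 0.4275 -0.2313  0.126 ] 0.15466475328049772
-80.79714570524864
tab [[ 0.5258 -0.2153  0.173 ]]
(560, 800, 3)
```

View pics/w3c.png

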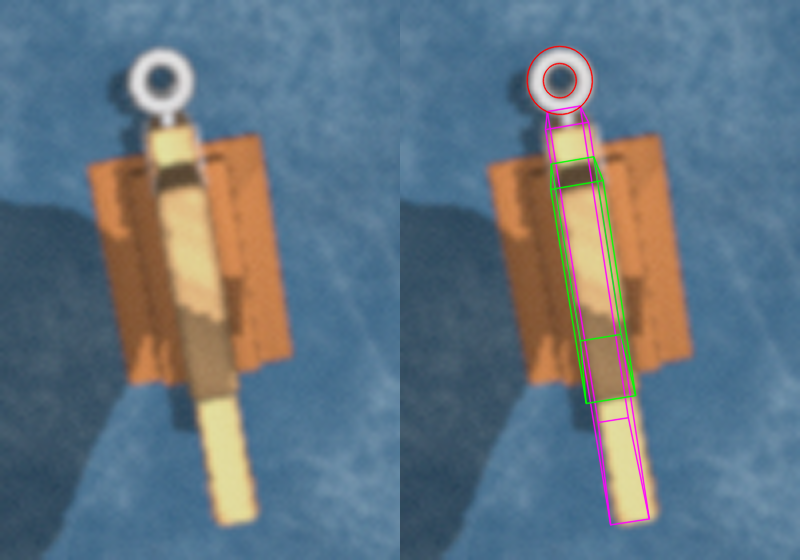

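The model overlay fits to within about 1 mm: door yaw about -80.6°, tab at (0.526,-0.2155). I'll estimate the locker from the scene picture now, then compute the grasp move.

```bash
python3 - <<'E'
from h import *
np.set_printoptions(precision=4,suppress=True)
C=cam('scene')
q=np.array([[95,305],[227,318],[200,527],[58,513]])/3.75+[200,165]
P=onz(q,C,.14); print(P)
for i in range(4): print(np.linalg.norm(P[i]-P[(i+1)%4]))
u=P[2]-P[1]; print('yaw',np.degrees(np.arctan2(-u[0],u[1])))
print('pin top',onz([[220/3.75+200,505/3.75+165]],C,.131), onz([[220/3.75+200,541/3.75+165]],C,.061))
s=ctrl.state(); R=np.array(s['tcp_rot']); d=R.T@(np.array([.526,-.2155,.179])-s['tcp_pos']); print(d*1000)
E
```

```text
[[0.6824 0.0287 0.14  ]
 [0.5661 0.0531 0.14  ]
 [0.6085 0.2487 0.14  ]
 [0.7244 0.225  0.14  ]]
0.1188353720364342
0.20018322893861135
0.11827591423586462
0.20080127425441818
yaw -12.240570927648136
pin top [[0.5896 0.2267 0.131 ]] [[0.5888 0.2275 0.061 ]]
[ 16.9453  11.7373 201.0524]
```

```bash
python3 -m pendant '[[[8,6,0,-5,-1],[17,12,40,-9.4,-1],[17,12,80,-9.4,-1],[17,12,120,-9.4,-1],[17,12,155,-9.4,-1],[17,12,180,-9.4,-1],[17,12,201,-9.4,-1],[17,12,201,-9.4,-1]]]' && python3 -m pendant '[[[0,0,0,0,0],[0,0,0,0,0.5],[0,0,0,0,1],[0,0,0,0,1],[0,0,0,0,1],[0,0,0,0,1],[0,0,0,0,1],[0,0,0,0,1]]]'
```

```text
time: 3.22
tcp_pos: [0.525, -0.2147, 0.1756]
tcp_rot: [[0.987, 0.16, -0.005], [0.16, -0.987, 0.002], [-0.004, -0.002, -1.0]]
contact_force: [-0.6, 0.8, -1.0]
opening: 0.0854
grasp_force: 0.0
time: 3.88
tcp_pos: [0.5269, -0.2145, 0.1794]
tcp_rot: [[0.987, 0.161, 0.001], [0.161, -0.987, -0.0], [0.001, 0.0, -1.0]]
contact_force: [0.1, 0.8, 7.7]
opening: 0.0132
grasp_force: 58.7
```

```bash
python3 -m pendant '[[[0,0,-12,0,1],[0,0,-30,0,1],[0,0,-50,0,1],[0,0,-66,0,1],[-10,-5,-70,0,1],[-30,-20,-70,0,1],[-50,-40,-70,0,1],[-50,-65,-70,0,1]]]' && python3 -m pendant '[[[5,-30,0,3,1],[10,-65,0,6,1],[15,-100,0,9,1],[21,-135,0,12,1],[27,-170,0,15,1],[33,-205,0,18,1],[36,-230,0,21,1],[36,-240,0,21,1]]]'
python3 - <<'E'
from h import *
s=ctrl.state(); R=np.array(s['tcp_rot']); print(R.T@(np.array([.477,.251,.249])-s['tcp_pos'])*1000, np.degrees(np.arctan2(R[1,0],R[0,0])),s['contact_force'],s['ft_torque'])
E
```

```text
time: 4.55
tcp_pos: [0.4634, -0.1596, 0.2489]
tcp_rot: [[0.988, 0.157, -0.002], [0.157, -0.988, -0.001], [-0.002, 0.0, -1.0]]
contact_force: [-1.7, 0.3, -3.8]
opening: 0.0133
grasp_force: 58.9
time: 5.22
tcp_pos: [0.4633, 0.0883, 0.2486]
tcp_rot: [[0.979, -0.202, -0.0], [-0.202, -0.979, 0.001], [-0.001, -0.001, -1.0]]
contact_force: [0.8, -0.7, -4.8]
opening: 0.0136
grasp_force: 59.3
[-1.95211318e+01 -1.62135845e+02 -1.29863422e-01] -11.68114709185706 [ 0.78655548 -0.66483657 -4.8293257 ] [-0.27960522 -0.05423848  0.03973561]
```

```bash
python3 -m pendant '[[[-18,-20,0,0,1],[-20,-50,0,0,1],[-20,-85,0,0,1],[-20,-115,0,0.5,1],[-20,-140,0,0.5,1],[-20,-156,0,0.5,1],[-20,-162,0,0.5,1],[-20,-162,0,0.5,1]]]'
python3 - <<'E'
from h import *
im,C=snap('wrist','w5.png')
cv2.imwrite('pics/w5b.png',cv2.resize(im[:,:,::-1],(800,600),interpolation=cv2.INTER_CUBIC))
E
```

```text
time: 5.88
tcp_pos: [0.477, 0.2477, 0.2484]
tcp_rot: [[0.978, -0.21, -0.0], [-0.21, -0.978, 0.0], [-0.0, 0.0, -1.0]]
contact_force: [0.4, 0.8, -4.3]
opening: 0.0134
grasp_force: 59.4
```

View pics/w5b.png

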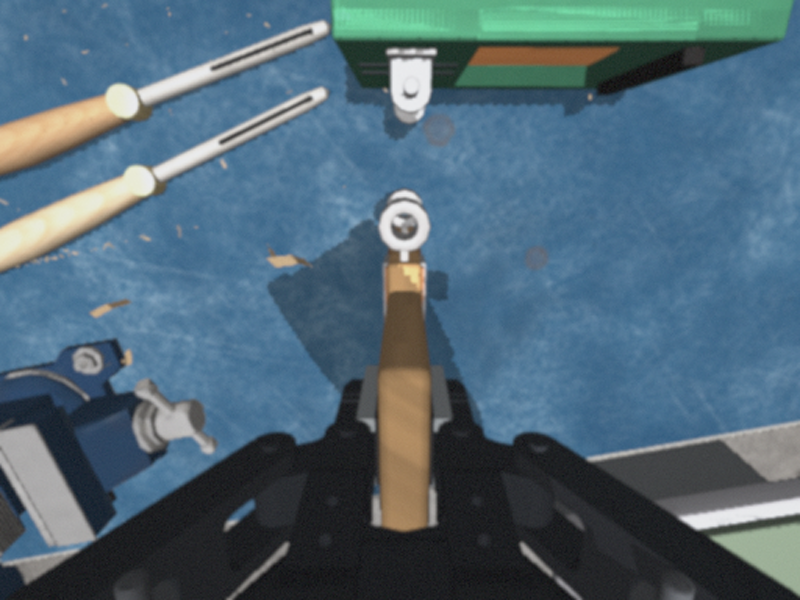

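Pin tip at display (411,87) on its bracket and the upper knuckle ring at (404,225). The locker's front top edge runs nearly horizontally from (336,40) to (783,40).

```bash
python3 - <<'E'
from h import *
np.set_printoptions(precision=4,suppress=True)
C=cam('wrist'); s=1/1.5625; st=ctrl.state(); R=np.array(st['tcp_rot']); p=np.array(st['tcp_pos'])
e=onz(np.array([[336,40],[783,40]])*s,C,.14); u=e[0]-e[1]; print(e,np.linalg.norm(u),'locker yaw',np.degrees(np.arctan2(-u[0],u[1])),'tool yaw',np.degrees(np.arctan2(R[1,0],R[0,0])))
pin=onz([[411*s,87*s]],C,.131)[0]; kn=onz([[404*s,225*s]],C,.190)[0]
print('pin',pin,R.T@(pin-p)*1e3,'kn',kn,R.T@(kn-p)*1e3)
n=np.array([u[1],-u[0]])/np.linalg.norm(u[:2]); print('pin dist before face',(pin-e[0])[:2]@n, 'kn',(kn-e[0])[:2]@n)
im=cv2.imread('pics/w5.png'); a=cv2.resize(im[10:170,190:330],None,fx=3.75,fy=3.75,interpolation=cv2.INTER_CUBIC)
print(a.shape); cv2.imwrite('pics/w5c.png',a)
E
```

```text
[[0.6124 0.248  0.14  ]
 [0.5688 0.05   0.14  ]] 0.20273538322984203 locker yaw -12.441562287996117 tool yaw -12.22922821148524
pin [0.5875 0.2183 0.131 ] [113.9283   3.9897 117.5716] kn [0.5309 0.2342 0.19  ] [55.1883  0.4883 58.5825]
pin dist before face -0.017909531874959566 kn -0.07664927955949359
(600, 525, 3)
```

View pics/w5c.png

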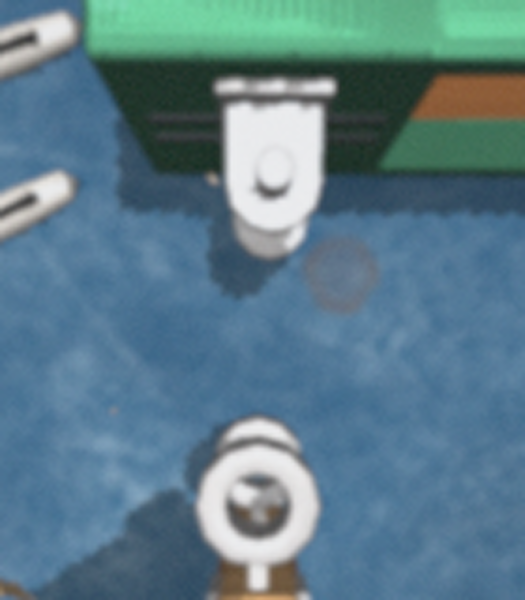

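```bash
python3 -m pendant '[[[0,0,10,0,1],[0,2,20,0,1],[0,4,29,0,1],[10,4,29,0,1],[20,4,29,0,1],[29,4,29,0,1],[29,4,29,0,1],[29,4,29,0,1]]]'
python3 - <<'E'
from h import *
np.set_printoptions(precision=4,suppress=True)
snap('top','t6.png');snap('scene','s6.png')
im,C=snap('wrist','w6.png'); im=im[:,:,::-1]
a=cv2.resize(im[0:160,190:330],None,fx=3.75,fy=3.75,interpolation=cv2.INTER_CUBIC)
cv2.imwrite('pics/w6c.png',a)
E
```

```text
time: 6.6
tcp_pos: [0.5047, 0.2354, 0.2198]
tcp_rot: [[0.977, -0.214, -0.0], [-0.214, -0.977, -0.0], [-0.0, 0.0, -1.0]]
contact_force: [-0.2, 0.4, -4.0]
opening: 0.0132
grasp_force: 59.4
```

View pics/w6c.png

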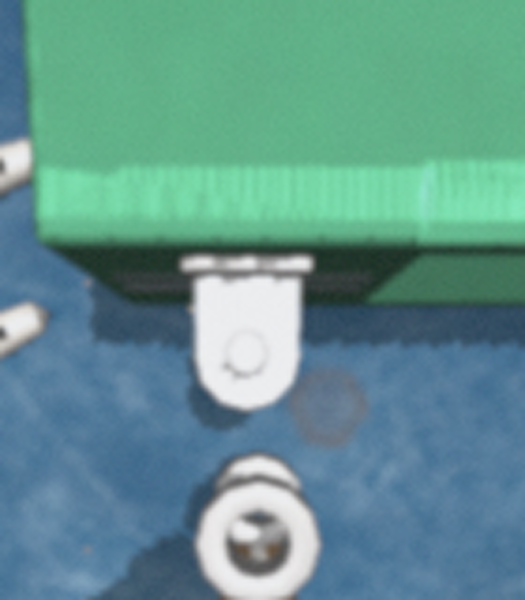

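Pin tip centred at crop (246,352), knuckle ring at (258,542). The gap comes from these.

```bash
python3 - <<'E'
from h import *
np.set_printoptions(precision=4,suppress=True)
C=cam('wrist'); st=ctrl.state(); R=np.array(st['tcp_rot']); p=np.array(st['tcp_pos'])
f=lambda x,y:[[190+x/3.75-.3,y/3.75-.3]]
pin=onz(f(246,352),C,.131)[0]; kn=onz(f(258,542),C,.1614)[0]; br=onz(f(248,408),C,.115)[0]
e=onz(f(40,243)+f(420,243),C,.14);u=e[0]-e[1]
print(p[2],np.degrees(np.arctan2(-u[0],u[1])),'pin',R.T@(pin-p)*1e3,'kn',R.T@(kn-p)*1e3,'br end',R.T@(br-p)*1e3,'edge',(e-p)@R*1e3)
E
```

```text
0.2198938922514557 -12.30124196477209 pin [85.9004 -1.736  88.8651] kn [55.0578  0.4493 58.4754] br end [ 75.6957  -1.5406 104.8685] edge [[103.2966 -37.0471  79.8611]
 [103.2394  28.4074  79.8578]]
```

```bash
python3 -m pendant '[[[8,-2.2,0,0,1],[16,-2.2,0,0,1],[24,-2.2,0,0,1],[31,-2.2,0,0,1],[31,-2.2,0,0,1],[31,-2.2,0,0,1],[31,-2.2,0,0,1]]]'
python3 - <<'E'
from h import *
np.set_printoptions(precision=4,suppress=True)
im,C=snap('wrist','w7.png'); im=im[:,:,::-1]; st=ctrl.state(); print(st['tcp_pos'],st['contact_force'],st['ft_torque'])
a=cv2.resize(im[110:170,230:290],(560,560),interpolation=cv2.INTER_CUBIC)
cv2.imwrite('pics/w7c.png',a)
E
```

```text
time: 7.33
tcp_pos: [0.5351, 0.2325, 0.2197]
tcp_rot: [[0.977, -0.212, -0.001], [-0.212, -0.977, 0.0], [-0.001, -0.0, -1.0]]
contact_force: [-0.5, 0.1, -4.1]
opening: 0.0132
grasp_force: 59.4
[0.5351 0.2326 0.2197] [ 0.2739  0.6027 -4.5922] [-0.0226 -0.1     0.019 ]
```

View pics/w7c.png

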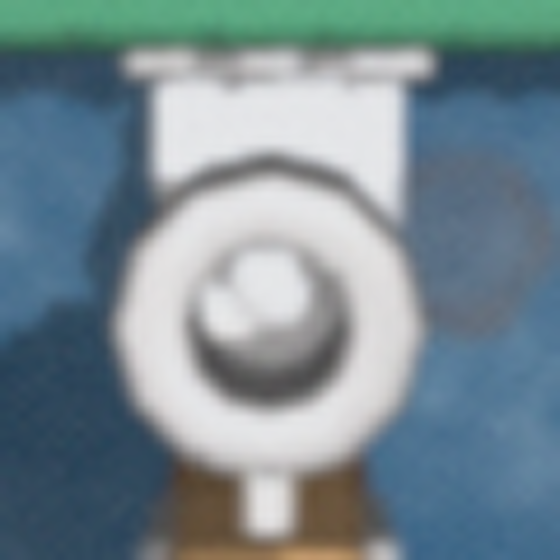

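```bash
python3 - <<'E'
from h import *
np.set_printoptions(precision=4,suppress=True)
C=cam('wrist'); st=ctrl.state(); R=np.array(st['tcp_rot']); p=np.array(st['tcp_pos'])
S=560/60
kn=onz([[230+269.5/S-.45,110+325/S-.45]],C,.1614)[0]; print(R.T@(kn-p)*1e3)
g=lambda X:(proj(X,C)[0]+.45-[230,110])*S
im=cv2.imread('pics/w7c.png'); print('coaxial pin tip at',g([kn[0],kn[1],.131]))
off=np.array([230,110])-.45
circ(im,C,kn[0],kn[1],.131,.004,S,off,(0,0,255)); circ(im,C,kn[0],kn[1],.1614,.0053,S,off,(0,255,0)); circ(im,C,kn[0],kn[1],.1414,.0053,S,off,(255,255,0))
cv2.imwrite('pics/w7d.png',np.hstack([im[200:440,150:390],cv2.imread('pics/w7c.png')[200:440,150:390]]))
E
```

```text
[54.9942  0.4024 58.3122]
coaxial pin tip at [269.4439 270.675 ]
```

View pics/w7d.png

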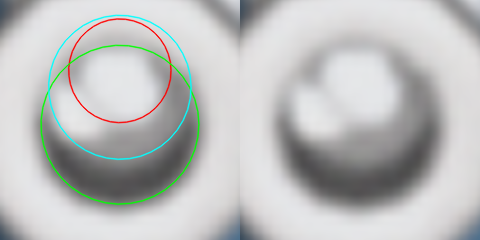

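The pin tip shows through the bore within about 1 mm of coaxial. Lowering gently.

```bash
python3 -m pendant '[[[0,0,2,0,1],[0,0,4,0,1],[0,0,6,0,1],[0,0,8,0,1],[0,0,9.5,0,1],[0,0,11,0,1],[0,0,12,0,1],[0,0,12,0,1]]]'
```

```text
time: 8.05
tcp_pos: [0.5354, 0.2324, 0.2076]
tcp_rot: [[0.977, -0.212, -0.0], [-0.212, -0.977, -0.0], [-0.0, 0.0, -1.0]]
contact_force: [0.1, -0.4, -4.7]
opening: 0.0133
grasp_force: 59.4
```

```bash
python3 -m pendant '[[[0,0,1,0,1],[0,0,2,0,1],[0,0,3,0,1],[0,0,4,0,1],[0,0,5,0,1],[0,0,6,0,1],[0,0,6,0,1]]]'; python3 -c "
from h import *
s=ctrl.state();print(s['contact_force'],s['ft_torque'])"
```

```text
time: 8.63
tcp_pos: [0.5353, 0.2324, 0.2015]
tcp_rot: [[0.977, -0.212, -0.0], [-0.212, -0.977, -0.0], [-0.0, 0.0, -1.0]]
contact_force: [-0.5, -0.1, -3.2]
opening: 0.0133
grasp_force: 59.4
[-0.51874482 -0.06281211 -3.236906  ] [-0.02088251 -0.08485839  0.02410721]
```

```bash
python3 -m pendant '[[[0,0,1.5,0,1],[0,0,3,0,1],[0,0,4.5,0,1],[0,0,6,0,1],[0,0,7,0,1],[0,0,7.5,0,1],[0,0,7.8,0,1],[0,0,7.8,0,1]]]'; python3 -c "
from h import *
s=ctrl.state();print(s['contact_force'],s['ft_torque'])"
```

```text
time: 9.3
tcp_pos: [0.5354, 0.2324, 0.1939]
tcp_rot: [[0.977, -0.212, -0.0], [-0.212, -0.977, 0.0], [-0.0, -0.0, -1.0]]
contact_force: [0.0, -0.3, -3.3]
opening: 0.0133
grasp_force: 59.4
[ 0.02560579 -0.31157736 -3.33936337] [-0.04179792 -0.08405593  0.00261615]
```

```bash
python3 -m pendant '[[[0,0,0.3,0,1],[0,0,0.6,0,1],[0,0,0.6,0,1],[0,0,0.6,0,1]]]'
```

```text
time: 9.63
tcp_pos: [0.5354, 0.2325, 0.1934]
tcp_rot: [[0.977, -0.212, 0.0], [-0.212, -0.977, 0.0], [0.0, -0.0, -1.0]]
contact_force: [-0.6, -0.6, -2.1]
opening: 0.0132
grasp_force: 59.8
```

Seated (door height about 22 mm, no adverse force). Now I'll swing it shut about the pin, 55 mm ahead of the tool, in arcs.

```bash
python3 -m pendant '[[[0.1,3.8,0,-4,1],[0.5,7.7,0,-8,1],[1.1,11.4,0,-12,1],[2,15.2,0,-16,1],[3.2,18.8,0,-20,1],[4.6,22.4,0,-24,1],[6.3,25.9,0,-28,1],[6.3,25.9,0,-28,1]]]'; python3 -c "
from h import *
s=ctrl.state();print(s['contact_force'],s['ft_torque'],s['joints'])"
```

```text
time: 10.3
tcp_pos: [0.5364, 0.2049, 0.1934]
tcp_rot: [[0.962, 0.274, 0.0], [0.274, -0.962, -0.0], [0.0, 0.0, -1.0]]
contact_force: [-0.1, -0.7, -1.9]
opening: 0.0133
grasp_force: 59.6
[-0.1309688  -0.74966419 -1.85453608] [-0.13233162 -0.11518375 -0.04237631] [-25.43779569  44.96741155   2.64387933  90.00376591  -2.6127961
  45.08142542 -95.8251726 ]
```

```bash
python3 -m pendant '[[[0.1,3.8,0,-4,1],[0.5,7.7,0,-8,1],[1.1,11.4,0,-12,1],[2,15.2,0,-16,1],[3.2,18.8,0,-20,1],[4.6,22.4,0,-24,1],[6.3,25.9,0,-28,1],[6.3,25.9,0,-28,1]]]'; python3 -c "
from h import *
s=ctrl.state();print(s['ft_torque'])"
```

```text
time: 10.97
tcp_pos: [0.5496, 0.1821, 0.1934]
tcp_rot: [[0.722, 0.692, 0.0], [0.692, -0.722, 0.0], [0.0, 0.0, -1.0]]
contact_force: [-0.8, -0.7, -1.0]
opening: 0.0134
grasp_force: 59.9
[ 0.04653016 -0.10095235  0.04120429]
```

```bash
python3 -m pendant '[[[0.1,3.8,0,-4,1],[0.5,7.7,0,-8,1],[1.1,11.4,0,-12,1],[2,15.2,0,-16,1],[3.2,18.8,0,-20,1],[4.6,22.4,0,-24,1],[6.3,25.9,0,-28,1],[6.3,25.9,0,-28,1]]]'; python3 -c "
from h import *
s=ctrl.state();print(s['ft_torque'],s['contact_force'])
x=np.array(s['tcp_rot'])[:,0];print(np.degrees(np.arctan2(x[1],x[0])), s['tcp_pos']+.055*x)"
```

```text
time: 11.63
tcp_pos: [0.5719, 0.1682, 0.1933]
tcp_rot: [[0.314, 0.949, -0.0], [0.949, -0.314, 0.0], [0.0, -0.0, -1.0]]
contact_force: [-0.6, -0.4, 0.8]
opening: 0.0131
grasp_force: 60.2
[ 0.132497   -0.00601467  0.08464702] [-0.57250315 -0.42262333  0.83065108]
71.70367830957787 [0.58918203 0.22043617 0.19330409]
```

```bash
python3 -m pendant '[[[0,1.4,0,-1.5,1],[0.1,2.9,0,-3,1],[0.2,4.3,0,-4.5,1],[0.3,5.5,0,-5.7,1],[0.3,5.7,0,-6,1],[0.3,5.7,0,-6,1]]]'; python3 -c "
from h import *
s=ctrl.state();print(s['ft_torque'],s['contact_force'])
x=np.array(s['tcp_rot'])[:,0];print(np.degrees(np.arctan2(x[1],x[0])), s['tcp_pos']+.055*x)"
```

```text
time: 12.13
tcp_pos: [0.5771, 0.1669, 0.1933]
tcp_rot: [[0.212, 0.977, -0.0], [0.977, -0.212, 0.0], [0.0, -0.0, -1.0]]
contact_force: [0.5, 0.5, -2.9]
opening: 0.0133
grasp_force: 59.7
[ 0.40339558 -0.19277004 -0.01950459] [ 0.50907068  0.51976284 -2.87476284]
77.74861984136516 [0.58877958 0.22060891 0.1933458 ]
```

```bash
python3 -m pendant '[[[0,0.4,0,-0.4,1],[0,0.8,0,-0.8,1],[0,0.8,0,-0.8,1]]]'; python3 -c "
from h import *
s=ctrl.state();print(s['ft_torque'])"; python3 -m pendant '[[[0,0.4,0,-0.4,1],[0,0.8,0,-0.8,1],[0,0.8,0,-0.8,1]]]'; python3 -c "
from h import *
s=ctrl.state();print(s['ft_torque'])
x=np.array(s['tcp_rot'])[:,0];print(np.degrees(np.arctan2(x[1],x[0])), s['tcp_pos']+.055*x)"
```

```text
time: 12.38
tcp_pos: [0.5775, 0.1668, 0.1934]
tcp_rot: [[0.198, 0.98, -0.001], [0.98, -0.198, 0.0], [0.0, -0.001, -1.0]]
contact_force: [-3.7, 2.3, 1.4]
opening: 0.0131
grasp_force: 60.6
[ 0.69042949  1.12766571 -0.67822955]
time: 12.63
tcp_pos: [0.5777, 0.1668, 0.1934]
tcp_rot: [[0.185, 0.983, -0.002], [0.983, -0.185, 0.0], [0.0, -0.002, -1.0]]
contact_force: [-8.9, 2.6, 3.8]
opening: 0.0135
grasp_force: 65.8
[ 0.767519    2.26381941 -1.38003687]
79.32813535948317 [0.58792906 0.2208161  0.19339331]
```

Stop contact is felt (-9 N). Releasing slowly.

```bash
python3 -m pendant '[[[0,0,0,0,0.8],[0,0,0,0,0.6],[0,0,0,0,0.4],[0,0,0,0,0.3],[0,0,0,0,0.2],[0,0,0,0,0.2],[0,0,0,0,0.2],[0,0,0,0,0.2]]]'
python3 - <<'E'
from h import *
im,C=snap('wrist','w8.png'); snap('scene','s8.png'); 
cv2.imwrite('pics/w8b.png',im[:,:,::-1])
E
```

```text
time: 13.3
tcp_pos: [0.5787, 0.1664, 0.1934]
tcp_rot: [[0.185, 0.983, 0.0], [0.983, -0.185, 0.0], [0.0, 0.0, -1.0]]
contact_force: [0.6, 0.6, 0.3]
opening: 0.034
grasp_force: 0.0
```

View pics/w8b.png

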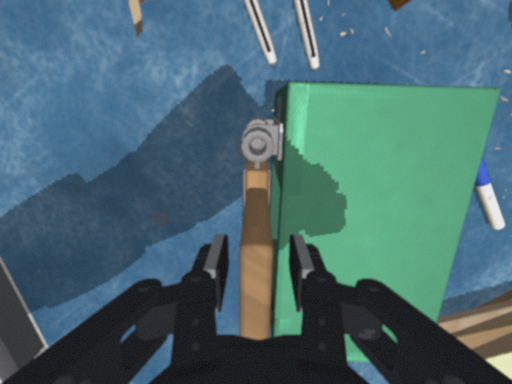

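The door stands along the front of the locker with the pin visible in the knuckle at (261,143), and both pads are clear of the tab. Retreating upward and checking.

```bash
python3 -m pendant '[[[0,0,-8,0,0.2],[0,0,-25,0,0.2],[0,0,-50,0,0.2],[0,0,-85,0,0.2],[0,0,-120,0,0.2],[0,0,-150,0,0.2],[0,0,-160,0,0.2],[0,0,-160,0,0.2]]]'
python3 - <<'E'
from h import *
im,C=snap('wrist','w9.png')
cv2.imwrite('pics/w9b.png',im[:,:,::-1])
E
```

```text
time: 14.07
tcp_pos: [0.5791, 0.1667, 0.3566]
tcp_rot: [[0.185, 0.983, 0.004], [0.983, -0.185, 0.002], [0.002, 0.004, -1.0]]
contact_force: [-0.0, -0.5, -0.0]
opening: 0.0341
grasp_force: 0.0
```

View pics/w9b.png

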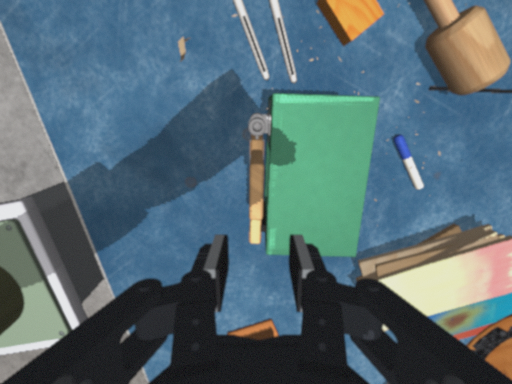

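```bash
python3 - <<'E'
from h import *
np.set_printoptions(precision=4,suppress=True)
C=cam('wrist')
e=onz([[272,95],[267,254]],C,.14);u=(e[0]-e[1])[:2];n=np.array([u[1],-u[0]])/np.linalg.norm(u)
k=onz([[259,125]],C,.135)[0];f=onz([[255.5,243]],C,.140)[0]
print('kn',(k-e[0])[:2]@n,'free',(f-e[0])[:2]@n,np.linalg.norm((k-f)[:2]),np.linalg.norm(u))
im=cv2.imread('pics/w9.png'); cv2.imwrite('pics/w9c.png',cv2.resize(im[85:265,200:320],(400,600),interpolation=cv2.INTER_CUBIC))
E
```

```text
kn -0.013900874719379341 free -0.01563927788307874 0.15145089517932211 0.20082820507479368
```

View pics/w9c.png

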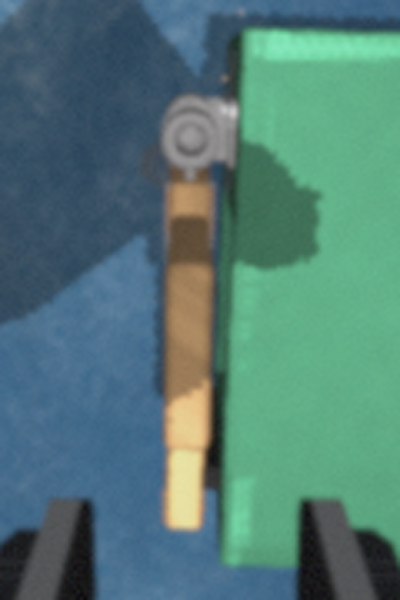

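The pin fills the knuckle at crop (192,137). The free edge at (185,520) is about 16 mm in front of the face, against the black stop. The arm is clear, so I'm handing in.

```bash
python3 -c "
from rig import ctrl
print(ctrl.hand_in())"
```

```text
the job is handed in; nothing more can be done
None
```

I hung the wooden door on both hinge pins, swung it shut against its stop, let go, and handed the job in at about 14 s; the hand-in gave no verdict, and I had no clear view of the bottles after the swing.

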